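# Overhang the cutting board above the scrap pan

## Task

Push the white cutting board along the wooden riser, towards the end where the open steel pan stands, until about 4 cm of it (give or take 1 cm) sticks out over the open pan, so that peelings can be swept off it. Leave it flat and resting on the riser, square to that end and still in line with the pan. Only slide it with the fingertips, never lift it or pick it up, and leave the pans, tin and mug where they are.

Things in the scene. Friction and masses are not known exactly. Their poses are not given: they have to be found in the camera images.
- cutting_board: White plastic cutting board, a slab 160 mm along x, 220 mm along y, 10 mm thick, about 0.35 kg, grey line around its top. Origin at the centre of its underside. Loose near the middle of the riser, its y along the riser's y to within 15 degrees. Turns if pushed off centre; squares up to two spread fingertips, and then its edge grips them enough to be steered up to 20 degrees aside.
- riser: Fixed wooden-topped riser on four steel legs, 320 mm along its x, 400 mm along its y; its flat top is 100 mm above the origin, which lies on the table under its centre. Its two ends, where the pans stand, are at y = +200 and y = -200 mm in its own frame and run along its x.
- open_pan: Open empty steel food pan (the scrap pan), 176 mm along x, 162 mm along y, 65 mm high, loose on the table against one end of the riser with a 9 mm gap, parallel to it. Origin at the centre of its underside. It may be at the riser's +y or -y end. Its rim is 35 mm below the riser's top.
- lidded_pan: Steel food pan of the same size closed by a flat lid with a low bar handle, 83 mm high in all, loose on the table at the other end of the riser. Origin at the centre of its underside. Leave it alone.
- tin: Food tin, 74 mm across, 110 mm high, loose on the table beyond the riser; origin at the centre of its underside. Leave it alone.
- mug: White mug with a handle, 80 mm across without it, 90 mm high, loose on the table beyond the riser; origin at the centre of its underside. Leave it alone.
Mind the look-alikes: they are no part of the job. Leave any orange, purple or yellow look-alike of the open_pan alone.

How it is judged:
At the end, for the whole second after the job is handed in: The board lies flat and at rest on the riser; the middle of its leading edge is 30 to 50 mm beyond the riser's end on the open pan's side; it is within 0.12 rad (7 degrees) of square to that end and its centre line within 35 mm of the pan's centre line (((y of open_pan in the frame of riser above 0 m and y of cutting_board in the frame of riser between 0.12 and 0.14 m) or (y of open_pan in the frame of riser below 0 m and y of cutting_board in the frame of riser between -0.14 and -0.12 m)) and x of cutting_board in the frame of open_pan between -0.035 and 0.035 m and angle between the y axis of cutting_board and the y axis of riser, either way round below 0.12 rad and angle between cutting_board's own z axis and vertical below 0.04 rad and height (world z) of cutting_board between 0.095 and 0.105 m and linear speed of cutting_board below 0.01 m/s); the robot touches nothing.
It fails at once if the cutting board is lifted or tipped instead of slid (height (world z) of cutting_board above 0.112 m or angle between cutting_board's own z axis and vertical above 0.12 rad).
It fails at once if the cutting board falls off the riser (height (world z) of cutting_board below 0.08 m).
It fails at once if a pan is shifted by more than 20 mm (distance of any of open_pan, lidded_pan from where it was at the start of the episode above 0.02 m).
It fails at once if the tin or mug is shifted by more than 25 mm or tipped over (distance of any of tin, mug from where it was at the start of the episode above 0.025 m or angle between any of tin, mug's own z axis and vertical above 0.4 rad).
It also fails if it takes over 42 s, if anything falls off the work surface, if the arm or the gripper's body presses on something with over 40 N, if the wrist force passes 120 N, or if a joint passes its speed limit or range.

## Robot

A 6-joint arm with a two-finger parallel gripper is mounted at the origin on the work surface. World frame = base frame: x ahead of the robot, y to its left, z up, the work surface at z = 0. Lengths are in m, angles in rad, forces in N, time in s.
With the tool pointing down it reaches from about 0.275 to 0.75 m from the base axis. Payload 10.2 kg.
Tool frame: the origin (TCP) lies midway between the tips of the shut fingers; the grasp point (between the pads) lies 19 mm behind it (env.hold_point_z is the distance from the TCP to the grasp point, in m); x points along the fingers, z is the direction in which the jaws open and shut, and the axes are right-handed (so a half turn about x gives the same grasp; the last joint's range is limited). The gripper opens to 85 mm and grips with 20 to 120 N. Pads are 22 mm wide; open, the fingers measure 114 mm over their backs; the gripper's body (76 mm by 85 mm) begins 54 mm behind the grasp point. The pads swing forward as they close: fully open they stand 13 mm farther back than shut.
Start: joints at [-1.356, 0.313, 1.498, -0, 1.331, -0.223], TCP at [0.223, -0.475, 0.231] pointing down, gripper open.
Joint ranges: [-2.94, 2.94], [-0.97, 2.17], [0.19, 2.56], [-1.23, 4.37], [0.02, 3.11], [-2.88, 2.88]. Speed limits (rad/s): [2.39, 2.39, 3.01, 3.14, 3.14, 3.14].

## Interface

Orientations are given as a unit quaternion [x, y, z, w].
In Python, from bench import env, kinematics, monitor, eyes, job gives the robot as it stands. The module is installed in compiled form; this text tells all that it offers. Calls block until the motion is done:
- env.reach(position, orientation): joint-space move of the TCP to a pose.
- env.movel(position, velocity=0.15, frame=None, guard=None): straight line of the TCP; frame=None keeps the orientation; velocity is the mean speed in m/s. With guard (N) it stops when the force on the tool has changed by that much, and returns True; else False.
- env.set_joints(angles): joint-space move.
- env.release() and env.close_gripper(effort=None): open the fingers fully, or close them until they stop; effort is the grip in N (None keeps the last).
- env.hold(seconds).
- kinematics.ik(position, orientation): joint angles nearest the present ones, or None.
- monitor.sense(): the state.
- eyes.grab_frame(name): name is "scene" or "top"; returns a dict with "frame" (480x640x3 uint8, red, green, blue), "mtx" (3x3 intrinsics, pixels), "k1" (the pictures are not rectified: a ray, as slopes to the right and down, at radius r is drawn at 1 + k1 r^2 times it, then the intrinsics apply), "view" (4x4, takes a point from world to camera coordinates). Camera axes: x right, y down, z forward; pixel columns grow to the right and rows downward; lengths in m; the calibration is good to about 2 mm. A picture is of the moment at which its call begins. There is no depth.
A pose or a line that the arm cannot do raises env.MotionError and nothing moves.
- job.hand_in(): hands the job in, once; it reports no verdict.
The state is a dict: "clock": time; "joints": joint angles; "qvel": joint speeds; "joint_efforts": joint torques, N m; "position": TCP position; "ee_rot": TCP orientation; "contact_force": force on the tool from outside, world axes, zero at the start; "ft_torque": the same for the moment, N m; "finger_gap": opening from 0.0 (shut) to 1.0 (fully open).
Only numpy, scipy, OpenCV 4.12 (cv2) and the standard library are available. Lean on these libraries where they do the work, as an engineer would, in place of code of your own. Each camera call takes 0.05 s, during which the arm holds its last target.

## Working session

There is one attempt and no reset: what is moved stays moved. The work goes in short steps, each a Python script; the robot and the scene stay as the last script left them, time stands still between calls to the robot, and variables do not carry over. Pictures are saved under pics/ and viewed, and the job is handed in when it is done.

```bash
mkdir -p pics; python3 - <<'E'
from bench import env, kinematics, monitor, eyes, job
import cv2
for n in("scene","top"):
    f=eyes.grab_frame(n); cv2.imwrite(f"pics/{n}0.png",f["frame"][:,:,::-1]); print(n,f["mtx"],f["k1"],f["view"])
s=monitor.sense();print(s["clock"],s["position"],s["ee_rot"],s["finger_gap"])
E
```

```text
scene [[592.57792081   0.         314.03417489]
 [  0.         592.57792081 232.66251429]
 [  0.           0.           1.        ]] -0.17461535129541847 [[ 8.45868417e-01  5.33390405e-01  1.13887297e-03 -4.66673365e-01]
 [ 4.31881295e-01 -6.83635704e-01 -5.88320296e-01 -9.57131850e-02]
 [-3.13025827e-01  4.98133415e-01 -8.08627190e-01  1.53974157e+00]
 [ 0.00000000e+00  0.00000000e+00  0.00000000e+00  1.00000000e+00]]
top [[596.2797475    0.         310.03641466]
 [  0.         596.2797475  242.5835097 ]
 [  0.           0.           1.        ]] -0.09518093885438017 [[ 0.0089208  -0.99965495 -0.02470621  0.09690404]
 [-0.98718711 -0.00486771 -0.15949269  0.51887849]
 [ 0.15931739  0.02581246 -0.98688991  1.39435488]
 [ 0.          0.          0.          1.        ]]
0.1 [ 0.22251534 -0.47524735  0.23078875] [ 0.37978809  0.5969358  -0.37918684  0.59636063] 1.0041060143905483
```

View pics/scene0.png

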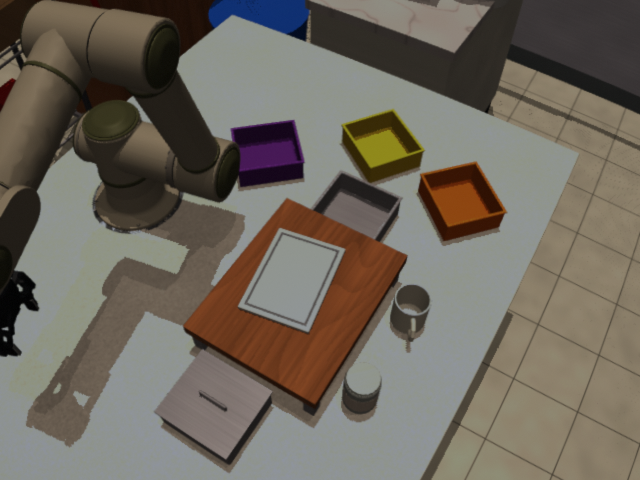

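View pics/top0.png

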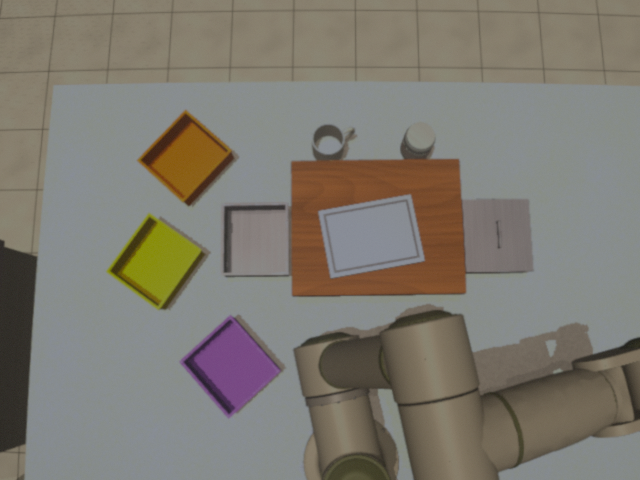

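In the top picture the open grey steel pan is at about (256,240), on the riser's left end (world +y). The lidded pan is at (498,235). The orange (187,157), yellow (157,262) and purple (230,365) trays are look-alikes: they are coloured and not against the riser. The board is at about (371,236), turned by a few degrees. Next I'll measure these and check an enlarged crop.

```bash
cat > h.py <<'E'
import numpy as np, cv2
def ray(f,uv):
    K=f["mtx"];p=np.array(uv,float).reshape(-1,1,2)
    n=cv2.undistortPoints(p,K,np.array([f["k1"],0,0,0.])).reshape(-1,2)
    V=f["view"];R=V[:3,:3];c=-R.T@V[:3,3]
    return c,np.c_[n,np.ones(len(n))]@R
def plane(f,uv,z):
    c,d=ray(f,uv); return c+d*((z-c[2])/d[:,2])[:,None]
def proj(f,P):
    V=f["view"];rv=cv2.Rodrigues(V[:3,:3])[0]
    return cv2.projectPoints(np.array(P,float).reshape(-1,1,3),rv,V[:3,3],f["mtx"],np.array([f["k1"],0,0,0.]))[0].reshape(-1,2)
def rect(f,mask,z):
    """largest contour -> world pts on plane z -> min area rect: centre, long-axis dir, dims"""
    cs,_=cv2.findContours(mask,cv2.RETR_EXTERNAL,cv2.CHAIN_APPROX_NONE)
    c=max(cs,key=cv2.contourArea)
    P=plane(f,c.reshape(-1,2),z)[:,:2]
    (cx,cy),(w,h),a=cv2.minAreaRect((P*1000).astype(np.float32))
    a=np.deg2rad(a)
    if w<h: a+=np.pi/2; w,h=h,w
    a=(a-np.pi/2+np.pi/2)%np.pi-np.pi/2  # yaw of long axis relative to +y
    return np.array([cx,cy])/1000,a,(w,h),c
def masks(f,name):
    hsv=cv2.cvtColor(f["frame"],cv2.COLOR_RGB2HSV)
    H,S,V=cv2.split(hsv)
    wood=((H<16)&(S>120)&(V>60)).astype(np.uint8)*255
    return hsv,wood
def measure(f,name):
    hsv,wood=masks(f,name)
    roi=np.zeros_like(wood)
    if name=="top": roi[155:300,288:470]=255
    else: roi[190:410,180:412]=255
    w=cv2.morphologyEx(wood&roi,cv2.MORPH_OPEN,np.ones((3,3)))
    r=rect(f,w,0.100)
    # board: non-wood inside hull of riser, bright
    hull=np.zeros_like(w);cv2.drawContours(hull,[cv2.convexHull(r[3])],-1,255,-1)
    b=((hsv[:,:,1]<80)&(hsv[:,:,2]>80)).astype(np.uint8)*255&cv2.erode(hull,np.ones((5,5)))
    b=cv2.morphologyEx(b,cv2.MORPH_CLOSE,np.ones((5,5)));b=cv2.morphologyEx(b,cv2.MORPH_OPEN,np.ones((5,5)))
    bb=rect(f,b,0.110)
    return r,bb
E
python3 - <<'E'
from bench import eyes
from h import *
for n in("top","scene"):
    f=eyes.grab_frame(n); r,b=measure(f,n)
    print(n,"riser",r[:3],"board",b[:3])
    im=f["frame"].copy();cv2.drawContours(im,[r[3]],-1,(0,255,0),1);cv2.drawContours(im,[b[3]],-1,(255,0,255),1)
    im=im[110:330,130:550] if n=="top" else im[160:470,140:460]
    im=cv2.resize(im,None,fx=1.8,fy=1.8);cv2.imwrite(f"pics/m_{n}.png",im[:,:,::-1])
E
```

```text
top riser (array([ 0.55002594, -0.05600356]), np.float64(0.01897464409859717), (395.8418884277344, 318.3683776855469)) board (array([ 0.52493243, -0.04067928]), np.float64(0.18559030346641459), (221.99288940429688, 162.0066680908203))
scene riser (array([ 0.54919379, -0.0561763 ]), np.float64(0.018493752107134442), (400.6643981933594, 319.8081359863281)) board (array([ 0.52383154, -0.04149972]), np.float64(0.18687762560308863), (220.2501220703125, 161.02352905273438))
```

View pics/m_top.png

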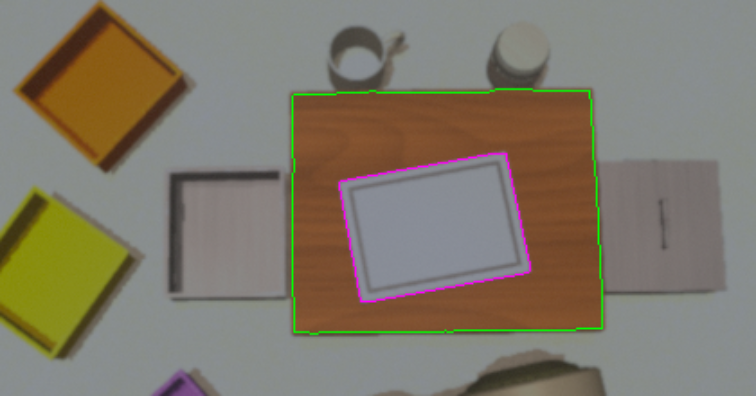

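View pics/m_scene.png

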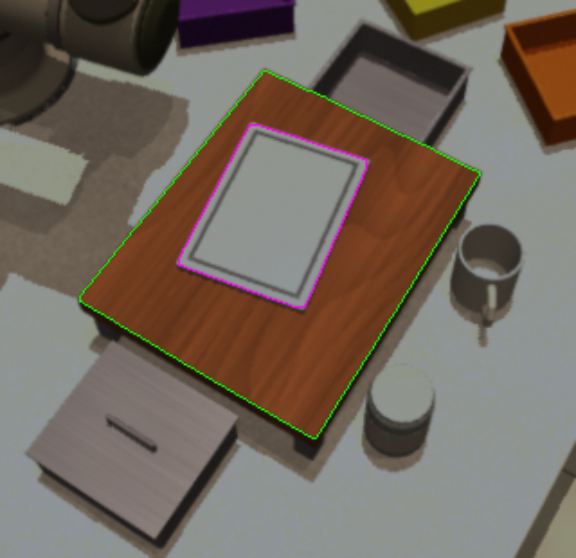

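The enlarged crop confirms it. The open grey steel pan, with crop corners (168,172), (169,298) and (285,299), stands against the riser's +y end, and the coloured trays stand apart. The riser and board contours fit well in both views. Now the pan rim's centre line.

```bash
python3 - <<'E'
from bench import eyes,kinematics,monitor
from h import *
f=eyes.grab_frame("top")
P=plane(f,[[223.3,205.6],[223.9,275.6],[288.3,276.1]],0.065);print(P)
yaw=0.0187;R=np.array([[np.cos(yaw),-np.sin(yaw)],[np.sin(yaw),np.cos(yaw)]]);rc=np.array([.5496,-.0561])
print("pan in riser",(P[:,:2]-rc)@R)
print("board in riser",(np.array([.5244,-.0411])-rc)@R)
E
```

```text
[[0.6039223  0.30994767 0.065     ]
 [0.43450418 0.3030318  0.065     ]
 [0.43443327 0.15040252 0.065     ]]
pan in riser [[ 0.06115749  0.3649679 ]
 [-0.10836032  0.36122117]
 [-0.11128522  0.2086199 ]]
board in riser [-0.02491511  0.01546859]
```

```bash
cat >> h.py <<'E'
from scipy.spatial.transform import Rotation as Ro
yaw=0.0187;rc=np.array([.5496,-.0561])
R2=np.array([[np.cos(yaw),-np.sin(yaw)],[np.sin(yaw),np.cos(yaw)]])
def W(x,y,z): return np.r_[rc+R2@np.array([x,y]),z]
def quat(s=1,t=0.0):
    a=yaw+t; xr=np.array([np.cos(a),np.sin(a),0])*s
    X=np.array([0,0,-1.]);return Ro.from_matrix(np.c_[X,np.cross(xr,X),xr]).as_quat()
def rep(s):
    p=(s["position"][:2]-rc)@R2
    print("t",round(s["clock"],2),"tcp riser",p.round(4),"z",round(s["position"][2],4),"F",np.round(s["contact_force"],1),"gap",round(s["finger_gap"],2))
E
python3 - <<'E'
from bench import env,kinematics,monitor
from h import *
j0=np.array(monitor.sense()["joints"])
best=None
for s in(1,-1):
    j=kinematics.ik(W(-.02,-.155,.17),quat(s))
    if j is not None:
        d=np.abs(np.array(j)-j0).max();print(s,np.round(j,2),d)
        if best is None or d<best[0]: best=(d,s)
s=best[1];print(s)
env.reach(W(-.02,-.155,.17),quat(s));rep(monitor.sense())
env.movel(W(-.02,-.155,.11),0.1);rep(monitor.sense())
print(env.movel(W(-.02,-.155,.080),0.02,guard=4));st=monitor.sense();rep(st)
E
```

```text
1 [-0.58  0.47  1.44 -0.    1.24 -0.6 ] 0.7740520517897687
-1 [-0.58  0.47  1.44 -0.    1.24  2.54] 2.7638514096579083
1
t 1.77 tcp riser [-0.0204 -0.156 ] z 0.1702 F [0.4 0.8 0.6] gap 1.0
t 2.52 tcp riser [-0.0197 -0.1553] z 0.1106 F [1.  0.3 0.5] gap 1.0
True
t 3.6 tcp riser [-0.02  -0.155] z 0.0869 F [-1.3  0.2  4.8] gap 1.0
```

The tips touched the riser top at TCP z 0.087, as expected. I'll raise 3.5 mm, push part-way, then look.

```bash
python3 - <<'E'
from bench import env,monitor,eyes
from h import *
env.movel(W(-.02,-.155,.0905),0.03)
for y in(-.11,-.08,-.05):
    env.movel(W(-.02,y,.0905),0.04);rep(monitor.sense())
for n in("scene","top"):
    f=eyes.grab_frame(n);cv2.imwrite(f"pics/{n}1.png",f["frame"][:,:,::-1])
E
```

```text
t 5.17 tcp riser [-0.02   -0.1101] z 0.0905 F [-1.   0.1  0.1] gap 1.0
t 6.07 tcp riser [-0.0199 -0.08  ] z 0.0905 F [ 0.4 -0.9 -0.3] gap 1.0
t 6.97 tcp riser [-0.0199 -0.05  ] z 0.0905 F [ 0.3 -0.3 -0.1] gap 1.0
```

View pics/scene1.png

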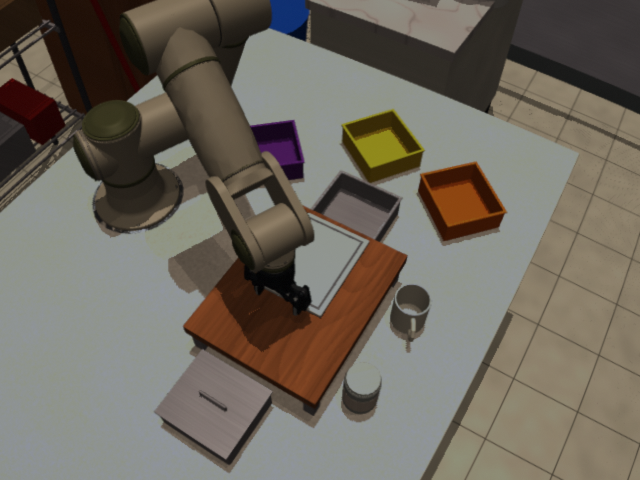

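View pics/top1.png

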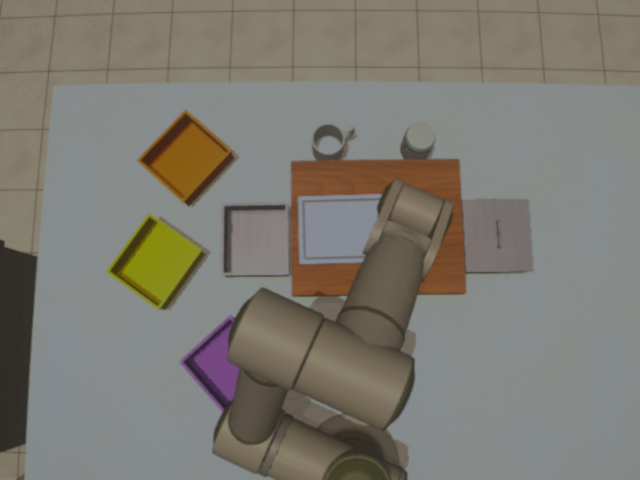

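The board is now square. In the top view its leading edge runs from about (299,196) to (300,264). Next I'll measure the offset from the fingertips and the lateral position.

```bash
python3 - <<'E'
from h import *
from bench import eyes
f=eyes.grab_frame("top")
hsv=cv2.cvtColor(f["frame"],cv2.COLOR_RGB2HSV)
m=((hsv[:,:,1]<80)&(hsv[:,:,2]>80)).astype(np.uint8)*255
roi=np.zeros_like(m);roi[170:290,294:370]=255
m=cv2.morphologyEx(m&roi,cv2.MORPH_CLOSE,np.ones((5,5)))
def riser(p): return (plane(f,p,.11)[:,:2]-rc)@R2
cs,_=cv2.findContours(m,cv2.RETR_EXTERNAL,cv2.CHAIN_APPROX_NONE);c=max(cs,key=cv2.contourArea).reshape(-1,2)
P=riser(c)
px=P[:,0]; x0,x1=np.percentile(px,2),np.percentile(px,98)
front=P[(P[:,1]>P[:,1].max()-.006)&(px>x0+.01)&(px<x1-.01)]
k=np.polyfit(front[:,0],front[:,1],1)
print("x edges",x0,x1,"centre",(x0+x1)/2,"front y",np.polyval(k,(x0+x1)/2),"yaw",k[0])
print(len(front))
E
```

```text
x edges -0.1474957965396682 0.07378547915724985 centre -0.03685515869120918 front y 0.18249239847664547 yaw 0.01988564485387468
65
```

```bash
python3 - <<'E'
from h import *
from bench import eyes
f=eyes.grab_frame("top")
hsv=cv2.cvtColor(f["frame"],cv2.COLOR_RGB2HSV)
for v in(215,230,245):
    r=(hsv[v,285:330,2]);print(v,list(r[:25]))
for u in(310,325,340):
    print(u,[(i,int(hsv[i,u,1])) for i in list(range(190,202))+list(range(258,272))])
im=cv2.resize(f["frame"][160:310,270:430],None,fx=4.5,fy=4.0,interpolation=cv2.INTER_CUBIC);cv2.imwrite("pics/z1.png",im[:,:,::-1])
E
```

```text
215 [np.uint8(135), np.uint8(131), np.uint8(123), np.uint8(104), np.uint8(97), np.uint8(94), np.uint8(99), np.uint8(110), np.uint8(115), np.uint8(114), np.uint8(114), np.uint8(111), np.uint8(111), np.uint8(120), np.uint8(143), np.uint8(147), np.uint8(145), np.uint8(130), np.uint8(112), np.uint8(120), np.uint8(138), np.uint8(148), np.uint8(148), np.uint8(148), np.uint8(148)]
230 [np.uint8(133), np.uint8(135), np.uint8(128), np.uint8(117), np.uint8(100), np.uint8(100), np.uint8(112), np.uint8(118), np.uint8(122), np.uint8(123), np.uint8(124), np.uint8(124), np.uint8(126), np.uint8(130), np.uint8(138), np.uint8(147), np.uint8(145), np.uint8(137), np.uint8(119), np.uint8(116), np.uint8(135), np.uint8(145), np.uint8(149), np.uint8(148), np.uint8(148)]
245 [np.uint8(135), np.uint8(136), np.uint8(129), np.uint8(117), np.uint8(103), np.uint8(102), np.uint8(112), np.uint8(121), np.uint8(125), np.uint8(123), np.uint8(125), np.uint8(125), np.uint8(126), np.uint8(127), np.uint8(131), np.uint8(144), np.uint8(147), np.uint8(139), np.uint8(123), np.uint8(111), np.uint8(127), np.uint8(144), np.uint8
[... 236 characters left out ...]
 4), (264, 55), (265, 133), (266, 155), (267, 159), (268, 160), (269, 153), (270, 153), (271, 160)]
325 [(190, 163), (191, 161), (192, 161), (193, 155), (194, 139), (195, 70), (196, 10), (197, 21), (198, 20), (199, 12), (200, 5), (201, 7), (258, 2), (259, 20), (260, 23), (261, 22), (262, 18), (263, 14), (264, 105), (265, 153), (266, 163), (267, 155), (268, 159), (269, 158), (270, 162), (271, 164)]
340 [(190, 161), (191, 153), (192, 158), (193, 153), (194, 92), (195, 8), (196, 14), (197, 19), (198, 20), (199, 6), (200, 7), (201, 12), (258, 10), (259, 22), (260, 24), (261, 21), (262, 12), (263, 51), (264, 136), (265, 161), (266, 161), (267, 165), (268, 162), (269, 164), (270, 158), (271, 166)]
```

View pics/z1.png

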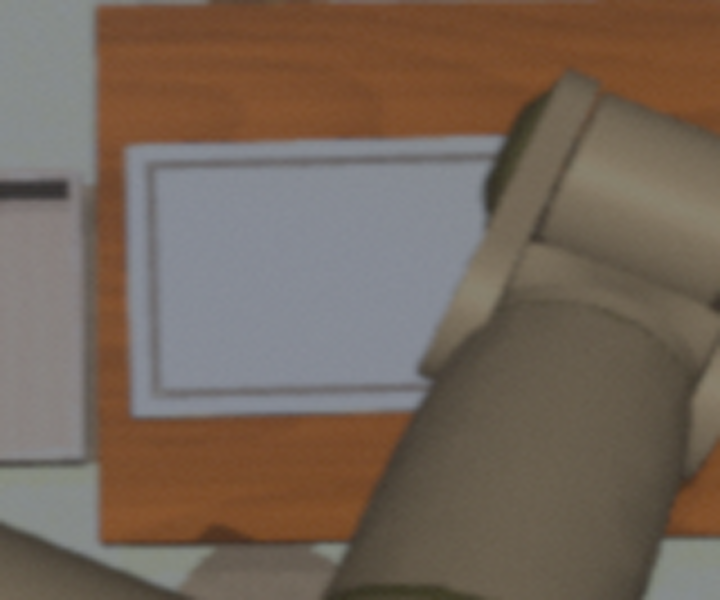

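```bash
python3 - <<'E'
from h import *
from bench import eyes
f=eyes.grab_frame("top")
def riser(p,z): return (plane(f,p,z)[:,:2]-rc)@R2
print(riser([[298.2,195.7],[299.3,263.8]],.11), "riser corners/end",riser([[292,161],[292.5,295.5]],.1))
# pan edges at rim, z=.065, columns of side edges
print("pan",riser([[223.3,205.6],[223.9,275.6],[288.3,276.1],[288.3,205]],.065))
E
```

```text
[[ 0.07161145  0.1820942 ]
 [-0.0880993   0.18062131]] riser corners/end [[ 0.15887325  0.19671395]
 [-0.15959682  0.19709978]]
pan [[ 0.06115749  0.3649679 ]
 [-0.10836032  0.36122117]
 [-0.11128522  0.2086199 ]
 [ 0.06004742  0.20794699]]
```

The board centre is at riser x ≈ -8 mm and the pan at ≈ -25 mm. I'll steer the board gently to -x (about 14°) while pushing on, stop short and check.

```bash
python3 - <<'E'
from h import *
from bench import env,eyes,monitor
env.movel(W(-.032,-.003,.0905),0.03);rep(monitor.sense())
f=eyes.grab_frame("top")
im=cv2.resize(f["frame"][160:310,220:380],None,fx=4.5,fy=4.0,interpolation=cv2.INTER_CUBIC);cv2.imwrite("pics/z2.png",im[:,:,::-1])
f=eyes.grab_frame("scene")
im=cv2.resize(f["frame"][160:340,220:420],None,fx=4,fy=3.3,interpolation=cv2.INTER_CUBIC);cv2.imwrite("pics/z2s.png",im[:,:,::-1])
E
```

```text
t 8.98 tcp riser [-0.032 -0.003] z 0.0905 F [ 0.7  0.  -0.7] gap 1.0
```

View pics/z2.png

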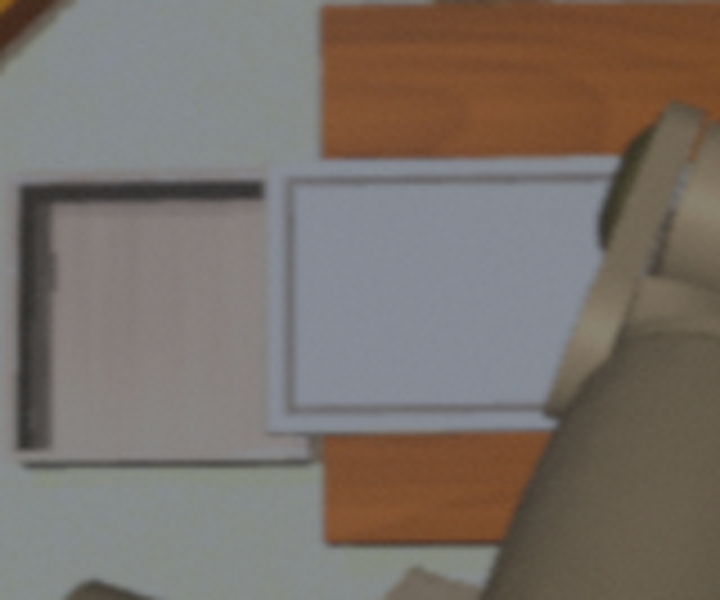

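View pics/z2s.png

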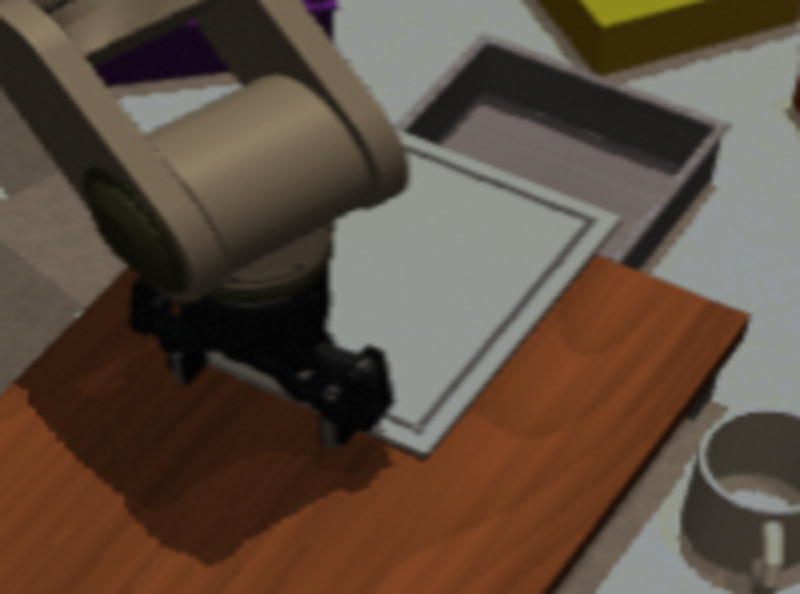

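```bash
python3 - <<'E'
from h import *
from bench import eyes
f=eyes.grab_frame("top")
def riser(p,z): return (plane(f,p,z)[:,:2]-rc)@R2
F=lambda l:[[220+(u+.5)/4.5-.5,160+(v+.5)/4-.5] for u,v in l]
print(riser(F([[268,163],[268,432]]),.11)); print(riser(F([[322,5],[325,543]]),.1))
print("pan",riser(F([[15,178],[20,464],[310,462]]),.065))
f=eyes.grab_frame("scene")
G=lambda l:[[220+(u+.5)/4-.5,160+(v+.5)/3.3-.5] for u,v in l]
print("scene front/rear corner",riser(G([[618,214],[428,453]]),.11),"riser corner",riser(G([[748,316]]),.1),"pan far corners",riser(G([[485,38],[730,126]]),.065))
E
```

```text
[[ 0.061159    0.22650292]
 [-0.09632132  0.22671692]]
[[ 0.15921749  0.19869164]
 [-0.15929443  0.1986227 ]]
pan [[ 0.06481751  0.36588838]
 [-0.10842376  0.36084963]
 [-0.10898449  0.20813825]]
scene front/rear corner [[0.05849129 0.22904161]
 [0.06178885 0.00975581]] riser corner [[0.15777001 0.19771534]] pan far corners [[-0.10538628  0.36736296]
 [ 0.06701744  0.36963307]]
```

The overhang is about 28–31 mm, the board is square, and it lies within about 3 mm of the pan's line. I'll push 11 mm more, back off, rise and check.

```bash
python3 - <<'E'
from h import *
from bench import env,eyes,monitor
env.movel(W(-.032,.008,.0905),0.02);env.hold(.3)
env.movel(W(-.032,-.03,.0905),0.04)
env.movel(W(-.032,-.03,.20),0.1)
env.reach([.2225,-.4752,.2308],[ 0.37978809,0.5969358,-0.37918684,0.59636063]);rep(monitor.sense())
for n in("top","scene"):
    f=eyes.grab_frame(n)
    hsv=cv2.cvtColor(f["frame"],cv2.COLOR_RGB2HSV)
    if n=="top": im=cv2.resize(f["frame"][150:310,210:480],None,fx=2.9,fy=2.9,interpolation=cv2.INTER_CUBIC)
    else: im=cv2.resize(f["frame"][160:420,180:420],None,fx=2.3,fy=2.3,interpolation=cv2.INTER_CUBIC)
    cv2.imwrite(f"pics/z3{n}.png",im[:,:,::-1])
E
```

```text
t 14.31 tcp riser [-0.3341 -0.4125] z 0.2308 F [ 0.1 -0.5 -0.5] gap 1.0
```

View pics/z3top.png

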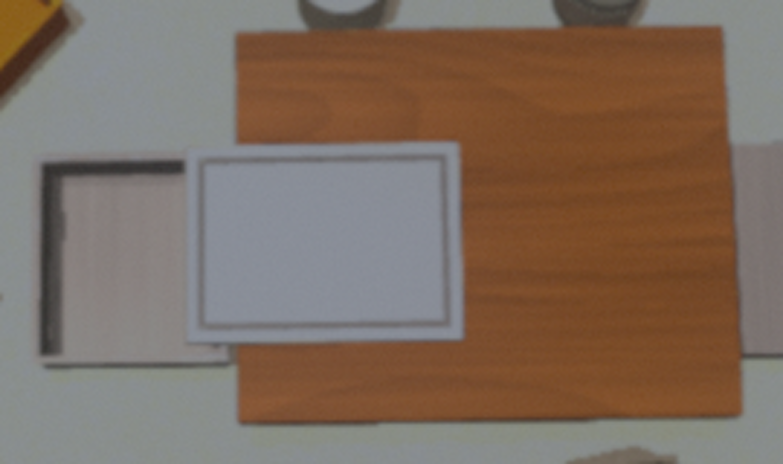

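View pics/z3scene.png

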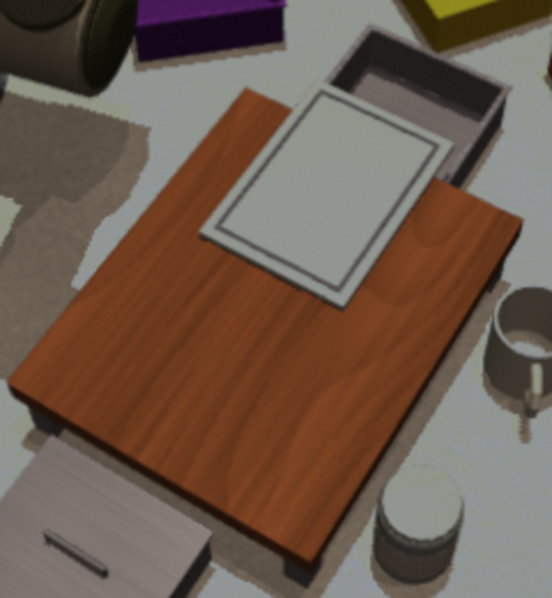

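The board lies square over the pan. Its top-crop corners are (187,150), (459,142), (464,340) and (187,343). Final measurement from both views:

```bash
python3 - <<'E'
from h import *
from bench import eyes
def go(n,u0,v0,s,bc,rcn):
    f=eyes.grab_frame(n)
    g=lambda l:[[u0+(u+.5)/s-.5,v0+(v+.5)/s-.5] for u,v in l]
    B=(plane(f,g(bc),.11)[:,:2]-rc)@R2
    E=(plane(f,g(rcn),.1)[:,:2]-rc)@R2
    c=B.mean(0);d=(B[0]+B[3]-B[1]-B[2])/2
    print(n,"centre",c.round(4),"len",np.hypot(*d).round(4),"yaw",np.arctan2(-d[0],d[1]).round(3),"front",((B[0,1]+B[3,1])/2).round(4),"riser +y end",E[:2,1].round(4),"-y end",E[2:,1].round(4))
go("top",210,150,2.9,[(187,150),(459,142),(464,340),(187,343)],[(236,32),(238,422),(722,27),(741,415)])
go("scene",180,160,2.3,[(322,84),(200,233),(343,305),(454,146)],[(247,88),(522,220),(10,385),(312,563)])
E
```

```text
top centre [-0.0183  0.1292] len 0.218 yaw 0.006 front 0.2382 riser +y end [0.199  0.1988] -y end [-0.1985 -0.1974]
scene centre [-0.0158  0.1283] len 0.2155 yaw -0.018 front 0.2361 riser +y end [0.1987 0.1979] -y end [-0.2002 -0.1998]
```

```bash
python3 -c "
from bench import job
job.hand_in()"
```

```text
the job is handed in; nothing more can be done
```

I pushed the board along the riser with the two open fingertips until it stuck out about 4 cm over the open steel pan, and handed the job in. The hand-in reports no verdict.

- **Pushing:** The fingertips squared the board up. On the last stretch I steered it about 12 mm sideways to line it up with the pan. The arm then backed off and returned to its start pose at 14.3 s, clear of everything.
- **Overhang:** The board's centre was at riser y = 0.129 m from the top camera and 0.128 m from the scene camera, where 0.12–0.14 m is needed. That puts the overhang at about 38–40 mm.
- **Squareness and line:** It was within about 0.02 rad of square, though the two views differ slightly (+0.006 and -0.018 rad). Its centre line was within about 5 mm of the pan's.
- **Other objects:** By eye, the pans, tin and mug stand where they were. I did not measure their final positions separately.

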